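Gauge three bottle necks with a spare pump: fit the one it passes, set the others aside

ROBOT

A 6-joint arm with a two-finger parallel gripper is mounted at the origin on the work surface. World frame = base frame: x ahead of the robot, y to its left, z up, the work surface at z = 0. Lengths are in mm, angles in degrees, forces in N, time in s.
With the tool pointing down it reaches from about 275 to 775 mm from the base axis. Payload 14.6 kg.
Tool frame: the origin (TCP) lies at the very end of the fingers, on their centre line; the grasp point (between the pads) lies manip.grip_depth behind it (manip.grip_depth is the distance from the TCP to the grasp point, in mm); z points along the fingers, y is the direction in which the jaws open and shut (so a half turn about z gives the same grasp; the last joint's range is limited). The gripper opens to 85 mm and grips with 20 to 120 N. Pads are 22 mm wide; open, the fingers measure 114 mm over their backs; the gripper's body (76 mm by 85 mm) begins 54 mm behind the grasp point. The pads swing forward as they close: fully open they stand 13 mm farther back than shut.
Start: joints at [-81.95, 15.075, -2.767, 72.158, 0, 81.102], TCP at [153.034, -502.204, 231.278] pointing down, gripper open.
Joint ranges: [-151.79, 151.79], [-50.71, 97.33], [-67.44, 78.34], [-121.81, 120.89], [-77.56, 73.72], [-180, 180]. Speed limits (degrees/s): [108.29, 108.29, 147.25, 159.86, 180, 180].

INTERFACE

Orientations are given as [roll, pitch, yaw] about the fixed x, y, z axes, in that order (R = Rz(yaw) Ry(pitch) Rx(roll)).
In Python, from plant import manip gives the robot as it stands. The module is installed in compiled form; this text tells all that it offers.
- The arm moves only by the shell command python3 -m pendant 'ROWS' [OPENING] [FORCE]. ROWS is JSON, a list of rows, each a list of 2 entries, a list of its own where there are three numbers: the shift along the tool's x, y, z each as a share of 60 mm, from -1 to 1, then the turn about the tool's z as a share of 0.12 rad, from -1 to 1. In form: [[[tx, ty, tz], turn], ...]. A call has exactly 5 rows; each row shifts and turns the commanded pose from where the row before left it, along the tool's axes as they then stand; what a row does not reach is not made up. A row lasts 1/8 s, in which the tool goes at most 62.5 mm and 10.7 degrees, less where a joint would pass 70% of its speed; a pose out of reach is approached as far as the arm can. A call with a number of a shift or a turn outside -1 to 1 is refused whole. A call with a gripper value outside its range is refused whole. OPENING is the finger opening in mm, from 0 to 85.4, set as the call begins (- or left out, the last holds). The fingers move at their own pace and stop on an object; FORCE is the grip in N (left out, the last holds). Time passes only in rows, so rows that do not move let the fingers close, or fill a call up. It gives the time, the measured TCP pose, the force and the opening at its end, in the units of the state.
- manip.get_obs(): the state, without advancing time (a new reading comes with each control period).
- manip.grab_frame(name): name is "side" or "top" or "wrist"; returns (picture, depth): 480x640x3 uint8, red, green, blue; 480x640 float32, mm along the optical axis (not along the pixel's ray), 0 where there is no reading.
- manip.camera_params(name): a dict with "intrinsics" (3x3 intrinsics, pixels), "R" (3x3) and "t" (3): a world point X has camera coordinates R X + t. Camera axes: x right, y down, z forward; pixel columns grow to the right and rows downward; lengths in mm; the calibration is good to about 2 mm. The wrist camera is an equidistant fisheye: a pixel r from the principal point sees the ray r / f radians off the axis. A picture is of the moment at which its call begins: read the wrist's pose just before it. camera_params takes no time and is no camera call; for the wrist camera it gives the pose at the moment of the call.
- manip.finish_job(): hands the job in, once; it reports no verdict.
The state is a dict: "time": time; "q": joint angles; "dq": joint speeds; "tau": joint torques, N m; "ee_pos": TCP position; "tcp_rot": TCP orientation; "force": force on the tool from outside, world axes, zero at the start; "moment": the same for the moment, N m; "width": opening from 0.0 (shut) to 1.0 (fully open).
Only numpy, scipy, OpenCV 4.12 (cv2) and the standard library are available. Lean on these libraries where they do the work, as an engineer would, in place of code of your own. Each camera call takes 0.05 s, during which the arm holds its last target.

TASK

Some of the three white bottles on the round glass tray have a neck too narrow inside for a pump: using the spare pump from the brush stand as a plug gauge, try it in the neck of each of the three bottles, gently and never forcing it. Stand every bottle that stops the pump short upright on top of the acrylic riser; whatever takes it fully home stays upright on the tray. Leave the pump standing fully home in a bottle that takes it, and disturb nothing else on the vanity.

Things in the scene. Friction and masses are not known exactly. Their poses are not given: they have to be found in the camera images.
- bottle_a: one of three alike white ceramic bottles, about 114 mm apart on the tray, any order, 190 g, loose. Round body 56 mm across up to 50 mm, sloping shoulder, straight neck 34 mm across from 63 mm to the lip at 96 mm; upright open bore 24 mm across. Origin: centre of its underside, z up its axis. Which take the pump changes each time; names say nothing.
- bottle_b: another of the three bottles, outside just like bottle_a. Deep in each bore sits a plastic neck insert. If it is the pouring kind, with an 18 mm hole, its top 14 mm below the lip, the pump's sleeve goes in 14 mm and stops, 20 mm short. If it is the pump kind, its hole is as wide as the bore and the sleeve goes in all its 34 mm, until the collar rests on the lip.
- bottle_c: another of the three bottles, outside just like bottle_a. Any of them slides on the tray if pushed sideways. A sleeve set down off-centre stops already at the lip: that is no verdict, it has to be felt into the bore. Let a stopped sleeve rest for a moment with 3 to 12 N to be sure; a steady push over 30 N is forcing it.
- pump: spare drop-in lotion pump, 85 g, hanging upright in the stand, turned any way. Origin: centre of the collar's underside, z up, x to the spout. Below: plain sleeve 22 mm across, 34 mm long, end edge broken 1 mm. Above: steel collar 42 mm across, 20 mm high (hold it here), thin stem to 38 mm, head 25 mm across to 50 mm, spout reaching 47 mm out along x at 35 to 48 mm height.
- stand: white ceramic single-hole brush stand, fixed, 72 mm across, 44 mm high; an upright hole 27 mm across and 39 mm deep in its top, in which the pump hangs, its collar resting on the top face. Origin: centre of its underside, z up. On either side of the tray.
- tray: round glass tray, fixed, 230 mm across, on which the bottles stand 6 mm above the vanity top; its low rim rises to 10 mm. Origin: centre of its underside.
- riser: clear acrylic riser, fixed: a flat top 190 mm (its x) by 120 mm (its y), 50 mm above the vanity top, on two side walls; empty at the start. On the other side of the tray from the stand. Origin: below the middle of its top, at the height of the vanity top.
- tin: bystander: round stainless steel tin, 50 mm across, 20 mm high, loose; leave it alone. Origin: centre of its underside.
- cream_jar: bystander: glass cream jar with a metal lid, 62 mm across, 48 mm high, loose; leave it alone. Origin: centre of its underside.
There are look-alikes about, which are no part of the job. Leave any pink look-alike of the pump alone.

How it is judged (in metres and radians):
On the way, in this order (a step that is already met when the one before it is completed fails the run):
1. the pump's sleeve has come to rest, lightly pressed, on a narrow insert in a bottle's neck (((horizontal distance between pump and bottle_a below 0.004 m and z of pump in the frame of bottle_a between 0.108 and 0.124 m and contact force between tray and bottle_a above 3.5 N) or (horizontal distance between pump and bottle_b below 0.004 m and z of pump in the frame of bottle_b between 0.108 and 0.124 m and contact force between tray and bottle_b above 3.5 N) or (horizontal distance between pump and bottle_c below 0.004 m and z of pump in the frame of bottle_c between 0.108 and 0.124 m and contact force between tray and bottle_c above 3.5 N))), for 0.05 s.
2. the pump has been drawn out of the neck again ((horizontal distance between pump and bottle_a above 0.03 m or z of pump in the frame of bottle_a above 0.131 m) and (horizontal distance between pump and bottle_b above 0.03 m or z of pump in the frame of bottle_b above 0.131 m) and (horizontal distance between pump and bottle_c above 0.03 m or z of pump in the frame of bottle_c above 0.131 m)), for 0.05 s.
3. the pump has been tried in, and stopped by, a narrow neck for the second time (((horizontal distance between pump and bottle_a below 0.004 m and z of pump in the frame of bottle_a between 0.108 and 0.124 m and contact force between tray and bottle_a above 3.5 N) or (horizontal distance between pump and bottle_b below 0.004 m and z of pump in the frame of bottle_b between 0.108 and 0.124 m and contact force between tray and bottle_b above 3.5 N) or (horizontal distance between pump and bottle_c below 0.004 m and z of pump in the frame of bottle_c between 0.108 and 0.124 m and contact force between tray and bottle_c above 3.5 N))), for 0.05 s.
At the end, for the whole second after the job is handed in: One bottle stands on the tray with the pump fully home in its neck (collar within 3 mm of the lip), the other two stand on the riser's top (axes at least 10 mm inside its edges); all upright within 6 degrees, let go and at rest (((horizontal distance between pump and bottle_a below 0.004 m and z of pump in the frame of bottle_a between 0.093 and 0.099 m and horizontal distance between bottle_a and tray below 0.1 m and z of bottle_a in the frame of tray between 0.002 and 0.01 m and x of bottle_b in the frame of riser between -0.085 and 0.085 m and y of bottle_b in the frame of riser between -0.05 and 0.05 m and z of bottle_b in the frame of riser between 0.045 and 0.055 m and x of bottle_c in the frame of riser between -0.085 and 0.085 m and y of bottle_c in the frame of riser between -0.05 and 0.05 m and z of bottle_c in the frame of riser between 0.045 and 0.055 m) or (horizontal distance between pump and bottle_b below 0.004 m and z of pump in the frame of bottle_b between 0.093 and 0.099 m and horizontal distance between bottle_b and tray below 0.1 m and z of bottle_b in the frame of tray between 0.002 and 0.01 m and x of bottle_a in the frame of riser between -0.085 and 0.085 m and y of bottle_a in the frame of riser between -0.05 and 0.05 m and z of bottle_a in the frame of riser between 0.045 and 0.055 m and x of bottle_c in the frame of riser between -0.085 and 0.085 m and y of bottle_c in the frame of riser between -0.05 and 0.05 m and z of bottle_c in the frame of riser between 0.045 and 0.055 m) or (horizontal distance between pump and bottle_c below 0.004 m and z of pump in the frame of bottle_c between 0.093 and 0.099 m and horizontal distance between bottle_c and tray below 0.1 m and z of bottle_c in the frame of tray between 0.002 and 0.01 m and x of bottle_a in the frame of riser between -0.085 and 0.085 m and y of bottle_a in the frame of riser between -0.05 and 0.05 m and z of bottle_a in the frame of riser between 0.045 and 0.055 m and x of bottle_b in the frame of riser between -0.085 and 0.085 m and y of bottle_b in the frame of riser between -0.05 and 0.05 m and z of bottle_b in the frame of riser between 0.045 and 0.055 m)) and angle between each of bottle_a, bottle_b, bottle_c, pump's own z axis and vertical below 0.1 rad and linear speed of each of bottle_a, bottle_b, bottle_c, pump below 0.02 m/s); the robot touches nothing.
It fails at once if a neck is forced: the pump, standing still in or on a bottle's neck, bears on the bottle or presses it on the tray with more than 30 N (the knock of first touching does not count) ((linear speed of pump below 0.004 m/s and horizontal distance between pump and bottle_a below 0.03 m and z of pump in the frame of bottle_a between 0.09 and 0.14 m and (contact force between pump and bottle_a above 30 N or (z of pump in the frame of bottle_a above 0.1 m and contact force between tray and bottle_a above 30 N))) or (linear speed of pump below 0.004 m/s and horizontal distance between pump and bottle_b below 0.03 m and z of pump in the frame of bottle_b between 0.09 and 0.14 m and (contact force between pump and bottle_b above 30 N or (z of pump in the frame of bottle_b above 0.1 m and contact force between tray and bottle_b above 30 N))) or (linear speed of pump below 0.004 m/s and horizontal distance between pump and bottle_c below 0.03 m and z of pump in the frame of bottle_c between 0.09 and 0.14 m and (contact force between pump and bottle_c above 30 N or (z of pump in the frame of bottle_c above 0.1 m and contact force between tray and bottle_c above 30 N)))).
It fails at once if a bottle is tipped by more than 20 degrees (angle between any of bottle_a, bottle_b, bottle_c's own z axis and vertical above 0.35 rad).
It fails at once if the tin or the cream jar is shifted by more than 15 mm (distance of any of tin, cream_jar from where it was at the start of the episode above 0.015 m).
It also fails if it takes over 72 s, if anything falls off the work surface, if the arm or the gripper's body presses on something with over 40 N, if the wrist force passes 120 N, or if a joint passes its speed limit or range.

## Working session

There is one attempt and no reset: what is moved stays moved. The work goes in short steps, Python scripts to look and compute and a shell command to move; the robot and the scene stay as the last step left them, time stands still between calls to the robot, and variables do not carry over. Pictures are saved under pics/ and viewed, and the job is handed in when it is done.

```bash
mkdir -p pics; cat > h.py <<'E'
import numpy as np, cv2, os
from plant import manip
def snap(n,fn):
    P=manip.camera_params(n); im,d=manip.grab_frame(n)
    cv2.imwrite('pics/'+fn,cv2.cvtColor(im,cv2.COLOR_RGB2BGR))
    np.savez('pics/'+fn[:-4]+'.npz',im=im,d=d,K=P['intrinsics'],R=P['R'],t=P['t'])
    return im,d,P
def cloud(fn):
    z=np.load('pics/'+fn+'.npz'); K=z['K'];d=z['d'].astype(float)
    v,u=np.mgrid[0:480,0:640]
    X=np.stack([(u-K[0,2])/K[0,0]*d,(v-K[1,2])/K[1,1]*d,d],-1)
    W=(X-np.array(z['t']))@np.array(z['R'])
    W[d<=0]=np.nan
    return z['im'],W
E
python3 - <<'E'
from h import *
print(manip.get_obs(), manip.grip_depth)
snap('top','top0.png');snap('side','side0.png')
for n in('top','side'):
    P=manip.camera_params(n);print(n,P['intrinsics'],-np.array(P['R']).T@np.array(P['t']))
E
```

```text
{'time': 0.0, 'q': array([-8.19506774e+01,  1.50995617e+01, -2.80201746e+00,  7.21574722e+01,
        1.39891858e-03,  8.11025775e+01]), 'dq': array([-0.05480505, -0.11837442,  0.01482694,  0.08534364, -0.01896465,
       -0.03826883]), 'tau': array([-5.58651827e-04, -6.37610793e+01,  3.84579742e+01,  1.32907298e-02,
       -3.53698606e-04, -6.77290117e-06]), 'ee_pos': array([ 152.99994612, -501.94855335,  230.82968797]), 'tcp_rot': array([-1.79941876e+02, -1.05153125e-02,  1.69467391e+01]), 'force': array([0.7137436 , 0.76349701, 0.27425933]), 'moment': array([-0.02046713, -0.01694917, -0.03446147]), 'width': 0.9957110818507846} 18.700000000000003
top [[549.64924705   0.         325.31165608]
 [  0.         549.64924705 240.88881863]
 [  0.           0.           1.        ]] [ 406.0572621    38.58996182 1225.35769785]
side [[572.41413731   0.         318.47221111]
 [  0.         572.41413731 233.23350264]
 [  0.           0.           1.        ]] [145.4741481  964.70127171 732.60004689]
```

View pics/top0.png

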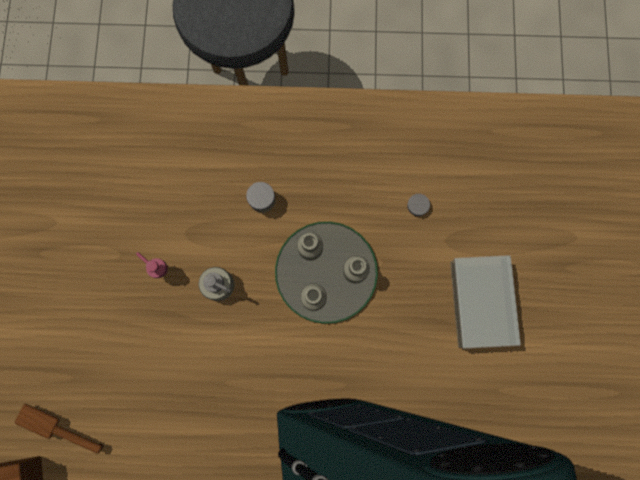

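View pics/side0.png

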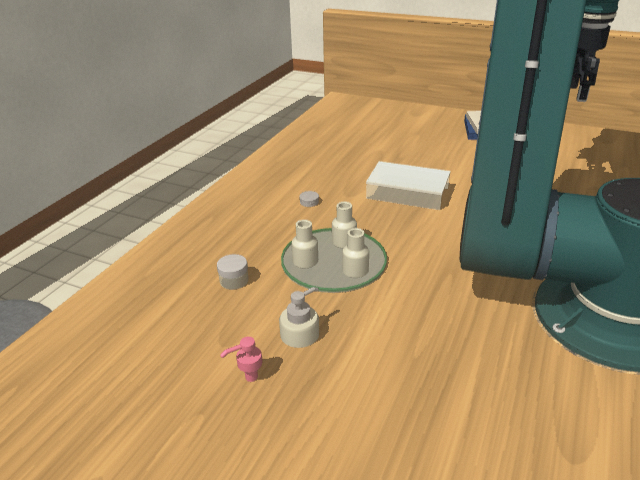

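```bash
python3 - <<'E'
from h import *
im,W=cloud('top0')
def circ(x,y):
    A=np.c_[2*x,2*y,np.ones_like(x)];s=np.linalg.lstsq(A,x*x+y*y,rcond=None)[0];return s[0],s[1],np.sqrt(s[2]+s[0]**2+s[1]**2)
def reg(n,u,v,r,zl,zh):
    S=W[v-r:v+r,u-r:u+r].reshape(-1,3);S=S[(S[:,2]>zl)&(S[:,2]<zh)]
    if len(S): 
        (c,rr)=cv2.minEnclosingCircle(S[:,:2].astype(np.float32))
        print(n,len(S),S.mean(0).round(1),S.min(0).round(1),S.max(0).round(1),'enc',np.round(c,1),round(rr,1))
for i,(u,v) in enumerate([(309,243),(357,268),(313,296)]):
    reg('b%d lip'%i,u,v,22,95,110); reg('b%d neck'%i,u,v,22,40,110); reg('body',u,v,22,20,58)
reg('standtop',215,284,22,36,50);reg('collar',215,284,22,55,70);reg('head',215,284,22,80,100);reg('stem',215,284,22,72,100)
reg('tin',419,205,18,14,30);reg('jar',260,196,22,35,60);reg('pink',155,268,28,15,120)
reg('riser',487,303,60,40,60)
reg('tray',327,272,60,2,14)
# riser edges
S=W[243:363,427:547].reshape(-1,3);S=S[(S[:,2]>44)&(S[:,2]<56)]
print(cv2.minAreaRect(S[:,:2].astype(np.float32)),np.median(S[:,2]))
big=cv2.resize(cv2.imread('pics/top0.png')[210:340,180:400],None,fx=3.6,fy=3.6,interpolation=cv2.INTER_CUBIC);cv2.imwrite('pics/top0z.png',big)
E
```

```text
b0 lip 115 [607.5  73.5 101.4] [590.   57.9  95.8] [623.9  89.5 108.1] enc [607.4  74. ] 17.3
b0 neck 488 [602.6  73.3  74.4] [579.4  47.5  40.4] [634.7 101.9 108.1] enc [607.4  74. ] 28.1
body 106 [593.5  72.6  45.7] [579.4  47.5  21.7] [634.7 101.9  57.8] enc [607.3  74. ] 28.2
b1 lip 112 [558.5 -27.3 101.5] [542.3 -42.8  96.3] [576.5 -11.5 106.5] enc [559.3 -27.3] 17.2
b1 neck 496 [555.3 -25.8  74.1] [531.3 -54.5  40.3] [587.   -0.6 106.5] enc [559.1 -27.3] 28.0
body 93 [548.4 -22.6  47.4] [531.3 -54.5  21.4] [5.87e+02 4.00e-01 5.80e+01] enc [559.1 -27.3] 28.0
b2 lip 117 [496.3  63.  101.5] [480.2  46.4  95. ] [513.   79.4 108.8] enc [496.4  63. ] 17.1
b2 neck 461 [494.   62.2  72.7] [468.7  35.8  41.9] [524.3  89.5 108.8] enc [496.3  62.8] 28.0
body 71 [488.7  59.8  51.4] [468.4  35.8  20.5] [524.3  89.5  58. ] enc [496.2  62.7] 28.1
standtop 503 [519.3 275.2  43.2] [485.1 241.6  36.1] [554.8 311.5  49.9] enc [520.7 277. ] 36.1
collar 168 [519.3 274.3  63.7] [500.2 256.3  56.2] [540.5 298.   68.2] enc [520.2 276.9] 21.3
head 178 [515.9 267.4  91.5] [499.6 235.2  82.8] [531.  288.5  97.8] enc [513.1 261.6] 29.5
stem 178 [515.9 267.4  91.5] [499.6 235.2  82.8] [531.  288.5  97.8] enc [513.1 261.6] 29.5
tin 373 [ 713.5 -167.    20. ] [ 689.5 -191.4   14.2] [ 739.5 -142.8   26.2] enc [ 714.5 -167.4] 25.2
jar 622 [715.7 187.2  47.4] [686.1 157.3  35. ] [746.7 218.7  55.9] enc [716.7 187.4] 31.3
pink 395 [549.4 401.8  64.4] [528.4 381.7  34. ] [577.5 439.8  88.7] enc [556.7 411.9] 33.2
riser 5168 [ 496.6 -306.2   50. ] [ 398.6 -375.5   40. ] [ 597.4 -239.    58.2] enc [ 497.9 -306.9] 112.5
tray 7543 [554.6  37.4   6.1] [421.2 -97.7   2. ] [696.1 174.7  14. ] enc [558.3  33.9] 187.1
((498.203369140625, -306.6065979003906), (191.62625122070312, 123.60203552246094), 4.47969913482666) 50.08123170730588
```

```bash
ls pics; python3 -c "
import cv2
b=cv2.resize(cv2.imread('pics/side0.png')[180:360,220:470],None,fx=3.2,fy=3.2,interpolation=cv2.INTER_CUBIC);cv2.imwrite('pics/side0z.png',b)"
```

```text
side0.npz
side0.png
top0.npz
top0.png
top0z.png
```

View pics/top0z.png

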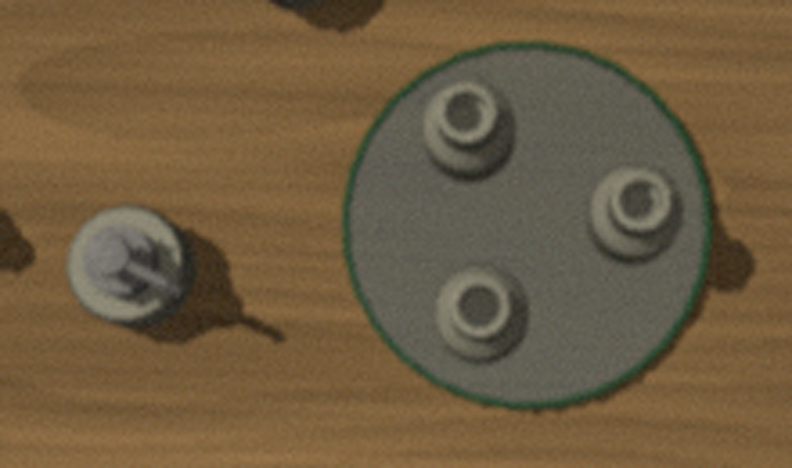

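View pics/side0z.png

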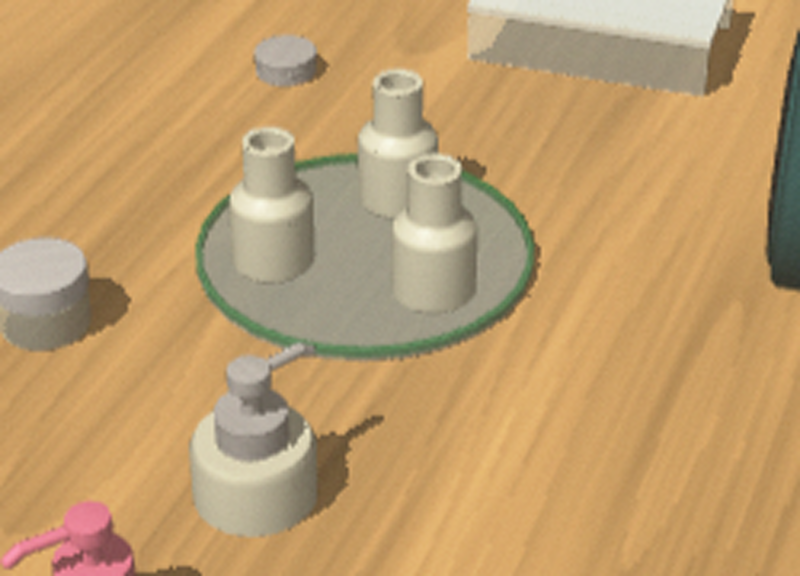

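```bash
cat > plan.py <<'E'
import sys
from h import *
# usage: plan.py x y z yaw nrows
def plan(tx,ty,tz,yaw,n=None,step=58):
    o=manip.get_obs(); p=np.array(o['ee_pos']); y0=o['tcp_rot'][2]
    dy=(yaw-y0+180)%360-180; D=np.array([tx,ty,tz])-p
    n=n or max(int(np.ceil(max(np.linalg.norm(D)/step,abs(dy)/6.8))),1)
    print('t',round(o['time'],2),'at',p.round(1),'yaw',round(y0,2),'D',D.round(1),'dyaw',round(dy,1),'n',n)
    rows=[]
    for i in range(n):
        a=np.radians(y0+dy*i/n);d=D/n
        rows.append([[round((d[0]*np.cos(a)+d[1]*np.sin(a))/60,3),round((d[0]*np.sin(a)-d[1]*np.cos(a))/60,3),round(-d[2]/60,3)],round(-np.radians(dy/n)/0.12,3)])
    for i in range(0,n,5): print(str(rows[i:i+5]).replace(' ',''))
if __name__=='__main__':
    a=[float(v) for v in sys.argv[1:]]
    plan(*a[:4],n=int(a[4]) if len(a)>4 else None)
E
python3 - <<'E'
from h import *
im,W=cloud('top0')
S=W[262:306,193:237].reshape(-1,3);S=S[S[:,2]>76]
c=np.array([520.4,276.9]);d=S[:,:2]-c;r=np.hypot(*d.T);m=r>16
print(m.sum(),d[m].mean(0),np.degrees(np.arctan2(*d[m].mean(0)[::-1])),r.max())
h=r<14;print(S[h].mean(0))
im,W=cloud('side0')
S=W[280:320,280:330].reshape(-1,3);S=S[S[:,2]>77]
d=S[:,:2]-c;r=np.hypot(*d.T);m=(r>16)&(r<60)
print(m.sum(),d[m].mean(0),np.degrees(np.arctan2(*d[m].mean(0)[::-1])),r[r<60].max())
E
python3 plan.py 520.5 277 170 62
```

```text
53 [-13.49710102 -28.71290354] -115.17685270867311 46.412395838913234
[520.00705653 275.93641595  92.39577032]
58 [-13.97335956 -23.54195339] -120.69130909337237 42.98119942157951
t 0.1 at [ 153.  -502.   230.9] yaw 16.95 D [367.5 779.  -60.9] dyaw 45.1 n 15
[[[np.float64(0.643),np.float64(-0.709),np.float64(0.068)],np.float64(-0.437)],[[np.float64(0.679),np.float64(-0.674),np.float64(0.068)],np.float64(-0.437)],[[np.float64(0.714),np.float64(-0.638),np.float64(0.068)],np.float64(-0.437)],[[np.float64(0.746),np.float64(-0.599),np.float64(0.068)],np.float64(-0.437)],[[np.float64(0.776),np.float64(-0.56),np.float64(0.068)],np.float64(-0.437)]]
[[[np.float64(0.805),np.float64(-0.518),np.float64(0.068)],np.float64(-0.437)],[[np.float64(0.831),np.float64(-0.475),np.float64(0.068)],np.float64(-0.437)],[[np.float64(0.854),np.float64(-0.431),np.float64(0.068)],np.float64(-0.437)],[[np.float64(0.876),np.float64(-0.386),np.float64(0.068)],np.float64(-0.437)],[[np.float64(0.895),np.float64(-0.339),np.float64(0.068)],np.float64(-0.437)]]
[[[np.float64(0.911),np.float64(-0.292),np.float64(0.068)],np.float64(-0.437)],[[np.float64(0.925),np.float64(-0.244),np.float64(0.068)],np.float64(-0.437)],[[np.float64(0.937),np.float64(-0.195),np.float64(0.068)],np.float64(-0.437)],[[np.float64(0.946),np.float64(-0.146),np.float64(0.068)],np.float64(-0.437)],[[np.float64(0.952),np.float64(-0.096),np.float64(0.068)],np.float64(-0.437)]]
```

```bash
sed -i 's/round((d\[0\]\*np.cos/round(float(d[0]*np.cos/; ' plan.py; python3 - <<'E'
s=open('plan.py').read()
s=s.split('rows.append')[0]+"rows.append([[round(float(v),2) for v in ((d[0]*np.cos(a)+d[1]*np.sin(a))/60,(d[0]*np.sin(a)-d[1]*np.cos(a))/60,-d[2]/60)],round(float(-np.radians(dy/n)/0.12),2)])\n"+s[s.index('    for i in range(0,n,5)'):]
open('plan.py','w').write(s)
E
python3 -m pendant '[[[0.64,-0.71,0.07],-0.44],[[0.68,-0.67,0.07],-0.44],[[0.71,-0.64,0.07],-0.44],[[0.75,-0.6,0.07],-0.44],[[0.78,-0.56,0.07],-0.44]]' 85
python3 -m pendant '[[[0.81,-0.52,0.07],-0.44],[[0.83,-0.48,0.07],-0.44],[[0.85,-0.43,0.07],-0.44],[[0.88,-0.39,0.07],-0.44],[[0.9,-0.34,0.07],-0.44]]'
python3 plan.py 520.5 277 140 62
```

```text
time: 0.72
ee_pos: [275.7, -240.6, 210.1]
tcp_rot: [180.0, -0.0, 32.1]
force: [1.1, -0.1, -0.8]
width: 0.998
time: 1.35
ee_pos: [397.7, 20.5, 189.2]
tcp_rot: [180.0, -0.0, 47.3]
force: [0.1, -1.2, 0.6]
width: 0.999
t 1.35 at [397.7  20.5 189.2] yaw 47.31 D [122.8 256.5 -49.2] dyaw 14.7 n 5
[[[0.91,-0.28,0.16],-0.43],[[0.92,-0.23,0.16],-0.43],[[0.93,-0.18,0.16],-0.43],[[0.94,-0.14,0.16],-0.43],[[0.94,-0.09,0.16],-0.43]]
```

```bash

python3 -m pendant '[[[0.91,-0.28,0.16],-0.43],[[0.92,-0.23,0.16],-0.43],[[0.93,-0.18,0.16],-0.43],[[0.94,-0.14,0.16],-0.43],[[0.94,-0.09,0.16],-0.43]]'
python3 - <<'E'
from h import *
im,d,P=snap('wrist','w1.png');print(manip.get_obs()['ee_pos'],P)
E
python3 plan.py 520.5 277 48 62 5
```

```text
time: 1.98
ee_pos: [521.0, 276.9, 140.6]
tcp_rot: [-180.0, 0.0, 62.1]
force: [0.4, -1.5, 0.5]
width: 0.995
[522.81459656 281.42627729 138.82143301] {'intrinsics': array([[371.64829954,   0.        , 323.08994881],
       [  0.        , 371.64829954, 246.16810504],
       [  0.        ,   0.        ,   1.        ]]), 'R': array([[ 8.84089704e-01, -4.67317118e-01,  3.24936106e-04],
       [-4.41928170e-01, -8.35831378e-01,  3.25707539e-01],
       [-1.51937117e-01, -2.88098280e-01, -9.45470514e-01]]), 't': array([-330.19172867,  449.32911958,  454.72586021])}
t 2.02 at [522.8 281.4 138.8] yaw 62.35 D [ -2.3  -4.4 -90.8] dyaw -0.4 n 5
[[[-0.02,0.0,0.3],0.01],[[-0.02,0.0,0.3],0.01],[[-0.02,0.0,0.3],0.01],[[-0.02,0.0,0.3],0.01],[[-0.02,0.0,0.3],0.01]]
```

View pics/w1.png

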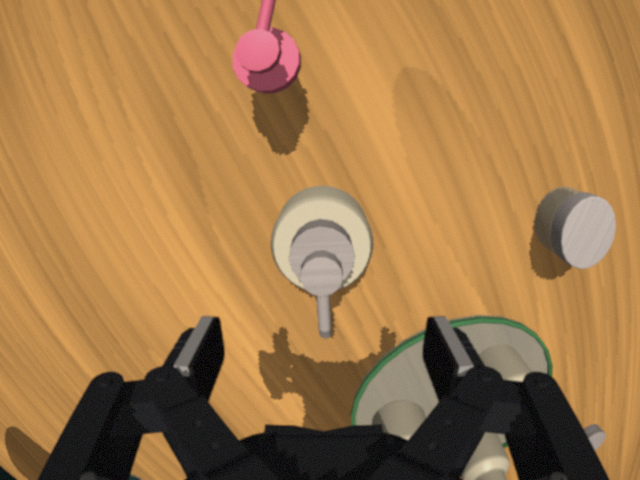

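```bash

python3 -m pendant '[[[-0.05,0,0.2],0],[[-0.04,0,0.2],0],[[0,0,0],0],[[0,0,0],0],[[0,0,0],0]]'
cat >> h.py <<'E'
def wcloud(fn):
    z=np.load('pics/'+fn+'.npz'); K=z['K'];d=z['d'].astype(float)
    v,u=np.mgrid[0:480,0:640]
    x=(u-K[0,2])/K[0,0];y=(v-K[1,2])/K[1,1];th=np.hypot(x,y)+1e-9
    s=np.tan(th)/th
    X=np.stack([x*s*d,y*s*d,d],-1)
    W=(X-np.array(z['t']))@np.array(z['R'])
    W[d<=0]=np.nan
    return z['im'],W
E
python3 - <<'E'
from h import *
im,d,P=snap('wrist','w2.png')
im,W=wcloud('w2')
S=W.reshape(-1,3);S=S[np.hypot(S[:,0]-520,S[:,1]-277)<50]
for zl,zh in((38,48),(58,69),(85,100)):
    T=S[(S[:,2]>zl)&(S[:,2]<zh)];print(zl,len(T),T.mean(0).round(1),T.min(0).round(1),T.max(0).round(1),np.round(cv2.minEnclosingCircle(T[:,:2].astype(np.float32))[0],1),cv2.minEnclosingCircle(T[:,:2].astype(np.float32))[1])
E
python3 plan.py 520.5 277 48 62 5
```

```text
time: 2.65
ee_pos: [518.3, 269.9, 117.8]
tcp_rot: [180.0, -0.0, 62.0]
force: [0.2, 0.3, -0.8]
width: 0.996
38 4958 [525.4 288.9  43.8] [483.2 243.5  38. ] [555.4 314.9  47.9] [519.5 279.2] 36.36129379272461
58 2413 [523.3 285.6  64.2] [499.  259.3  58. ] [540.5 300.2  67.1] [519.9 279.3] 20.938377380371094
85 2559 [517.6 274.3  92.7] [498.3 236.6  85. ] [532.1 291.5  96.1] [512.5 263.9] 29.29059410095215
t 2.7 at [518.3 270.  117.8] yaw 61.96 D [  2.2   7.  -69.8] dyaw 0.0 n 5
[[[0.02,-0.0,0.23],-0.0],[[0.02,-0.0,0.23],-0.0],[[0.02,-0.0,0.23],-0.0],[[0.02,-0.0,0.23],-0.0],[[0.02,-0.0,0.23],-0.0]]
```

View pics/w2.png

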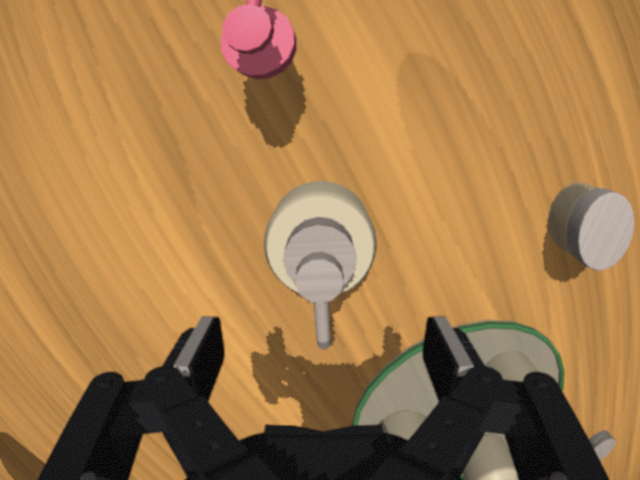

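```bash

python3 -m pendant '[[[0.05,0,0.23],0],[[0.05,0,0.23],0],[[0.05,0,0.23],0],[[0,0,0.23],0],[[0,0,0.21],0]]'
python3 -m pendant '[[[0,0,0.04],0],[[0,0,0],0],[[0,0,0],0],[[0,0,0],0],[[0,0,0],0]]' 36 50
python3 -m pendant '[[[0,0,0],0],[[0,0,0],0],[[0,0,0],0],[[0,0,0],0],[[0,0,0],0]]'
python3 plan.py 520.2 278 48 62 5
```

```text
time: 3.32
ee_pos: [522.1, 278.0, 48.3]
tcp_rot: [-180.0, 0.0, 62.0]
force: [-0.0, -0.2, -1.5]
width: 0.996
time: 3.95
ee_pos: [522.6, 278.2, 47.8]
tcp_rot: [180.0, -0.0, 62.0]
force: [-1.8, -1.0, 6.7]
width: 0.47
time: 4.58
ee_pos: [522.6, 278.2, 47.8]
tcp_rot: [180.0, -0.0, 62.0]
force: [-0.3, -0.2, 5.8]
width: 0.47
t 4.58 at [522.6 278.2  47.8] yaw 61.98 D [-2.4 -0.2  0.2] dyaw 0.0 n 5
[[[-0.0,-0.01,-0.0],-0.0],[[-0.0,-0.01,-0.0],-0.0],[[-0.0,-0.01,-0.0],-0.0],[[-0.0,-0.01,-0.0],-0.0],[[-0.0,-0.01,-0.0],-0.0]]
```

```bash

python3 -m pendant '[[[0,0,-0.1],0],[[0,0,-0.2],0],[[0,0,-0.4],0],[[0,0,-0.5],0],[[0,0,-0.5],0]]' 36 60
python3 -m pendant '[[[0,0,-0.5],0],[[0,0,-0.3],0],[[0,0,-0.1],0],[[0,0,0],0],[[0,0,0],0]]'
python3 - <<'E'
from h import *
snap('wrist','w3.png');snap('top','top3.png');snap('side','side3.png')
print(manip.get_obs())
t=cv2.imread('pics/top3.png')[180:340,160:400];s=cv2.imread('pics/side3.png')[150:350,200:440]
cv2.imwrite('pics/c3.png',np.hstack([cv2.resize(t,(396,264)),cv2.resize(s,(396,264))]))
E
```

```text
time: 5.2
ee_pos: [522.2, 278.1, 150.8]
tcp_rot: [180.0, -0.0, 62.0]
force: [-0.4, 0.1, 0.2]
width: 0.462
time: 5.82
ee_pos: [521.9, 278.0, 202.3]
tcp_rot: [-180.0, 0.1, 62.0]
force: [-0.4, 0.9, -1.4]
width: 0.465
{'time': 5.975, 'q': array([ 2.01471185e+01,  2.22162647e+01,  3.49826613e+00,  7.13374597e+01,
       -2.03723361e-03,  1.38166703e+02]), 'dq': array([ 0.05387836, -0.16051492,  0.22144574,  0.15085493,  0.05780766,
        0.02647191]), 'tau': array([ 2.92479242e-03, -7.56432223e+01,  3.86460543e+01,  3.10280790e-03,
       -1.67372844e-03, -7.54895086e-05]), 'ee_pos': array([522.05974736, 278.01524676, 202.50938273]), 'tcp_rot': array([-1.79964529e+02,  4.26800926e-02,  6.19804301e+01]), 'force': array([-0.10732219,  0.32823919, -1.10465468]), 'moment': array([-0.00280083, -0.02926448, -0.01758414]), 'width': 0.4700818868491409}
```

View pics/w3.png

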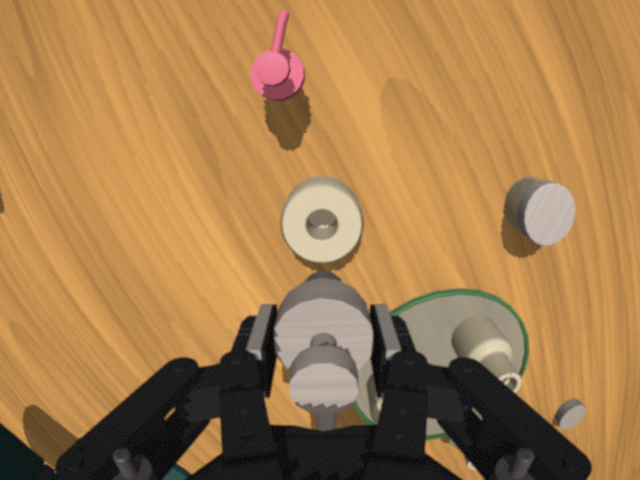

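View pics/c3.png

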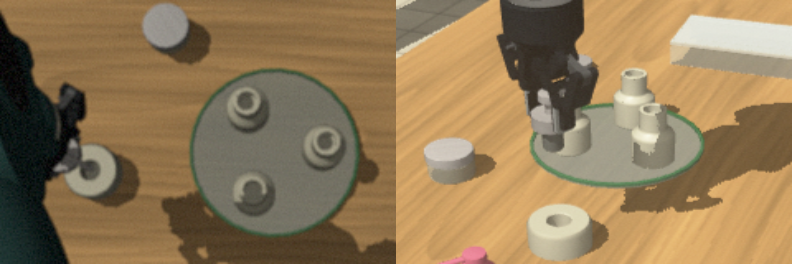

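```bash
cat > hand.py <<'E'
import sys
from h import *
def hand(fn,tcp,yaw):
    im,W=wcloud(fn)
    a=np.radians(yaw);B=np.array([[np.cos(a),np.sin(a),0],[np.sin(a),-np.cos(a),0],[0,0,-1]])
    T=(W.reshape(-1,3)-tcp)@B.T   # tool frame
    return im,W,T.reshape(480,640,3)
E
python3 - <<'E'
from hand import *
tcp=np.array([522.05,278.0,202.45]);im,W,T=hand('w3',tcp,61.98)
sub=T[270:440,268:378]
m=np.hypot(sub[...,0],sub[...,1])<60
S=sub[m]
h=np.histogram(S[:,2],bins=np.arange(-70,40,4));print([(int(b),int(c)) for c,b in zip(*h) if c>30])
def enc(Q,n): c,r=cv2.minEnclosingCircle(Q[:,:2].astype(np.float32));print(n,len(Q),np.round(c,1),round(r,1),Q.min(0).round(1),Q.max(0).round(1))
# collar top
C=S[(S[:,2]>-22)&(S[:,2]<-12)&(abs(S[:,1])<20)];enc(C,'collar')
H=S[(S[:,2]<-42)&(S[:,0]>-14)];enc(H,'head')
np.save('pics/T3.npy',T)
# stand and bottles
S=W.reshape(-1,3)
def e2(x,y,zl,zh,r,n):
    Q=S[(np.hypot(S[:,0]-x,S[:,1]-y)<r)&(S[:,2]>zl)&(S[:,2]<zh)]
    c,rr=cv2.minEnclosingCircle(Q[:,:2].astype(np.float32));print(n,len(Q),np.round(c,1),round(rr,1),np.median(Q[:,2]).round(1))
e2(520,278,38,49,45,'stand');e2(607,74,94,108,30,'b0');e2(716,187,40,54,45,'jar')
im,W=cloud('top3');S=W.reshape(-1,3)
e2(607,74,95,108,30,'b0t');e2(559,-27,95,108,30,'b1t');e2(496,63,95,108,30,'b2t')
E
```

```text
[(-50, 1298), (-46, 2190), (-42, 549), (-38, 382), (-34, 143), (-30, 170), (-26, 258), (-22, 334), (-18, 4777), (-14, 486), (-10, 457), (-6, 391), (-2, 305), (2, 56), (26, 77), (30, 99), (34, 36)]
collar 5101 [-0.1  1. ] 22.6 [-15.3 -20.  -22. ] [ 20.9  20.  -12. ]
head 4688 [ 5.  -1.1] 18.9 [-13.9 -15.2 -86. ] [ 19.4  13.  -42. ]
stand 4568 [519.6 278.9] 36.4 44.3
b0 317 [609.8  78.5] 16.9 101.2
jar 2754 [716.1 190.5] 31.5 48.5
b0t 116 [607.6  73.8] 17.2 101.3
b1t 117 [559.3 -27.3] 17.1 101.9
b2t 114 [496.3  62.8] 17.0 101.8
```

```bash
python3 plan.py 497.3 64.7 165 62 5
```

```text
t 5.97 at [522.1 278.  202.5] yaw 61.98 D [ -24.8 -213.3  -37.5] dyaw 0.0 n 5
[[[-0.67,0.26,0.13],-0.0],[[-0.67,0.26,0.13],-0.0],[[-0.67,0.26,0.13],-0.0],[[-0.67,0.26,0.13],-0.0],[[-0.67,0.26,0.13],-0.0]]
```

```bash
python3 -m pendant '[[[-0.67,0.26,0.12],0],[[-0.67,0.26,0.12],0],[[-0.67,0.26,0.13],0],[[-0.67,0.26,0.13],0],[[-0.67,0.26,0.13],0]]'
python3 -m pendant '[[[0,0,0],0],[[0,0,0],0],[[0,0,0],0],[[0,0,0],0],[[0,0,0],0]]'
python3 - <<'E'
from h import *
snap('side','side4.png');snap('wrist','w4.png')
o=manip.get_obs();print(o['time'],o['ee_pos'],o['tcp_rot'],o['force'])
s=cv2.imread('pics/side4.png')[130:310,230:450]
cv2.imwrite('pics/c4.png',cv2.resize(s,None,fx=3.3,fy=3.3,interpolation=cv2.INTER_CUBIC))
E
```

```text
time: 6.6
ee_pos: [496.3, 62.7, 164.9]
tcp_rot: [-180.0, 0.0, 62.0]
force: [1.1, 0.0, -0.9]
width: 0.464
time: 7.22
ee_pos: [496.8, 64.5, 165.3]
tcp_rot: [180.0, -0.0, 62.0]
force: [-0.4, -1.1, -1.7]
width: 0.462
7.325 [496.71001432  64.26200806 165.2673437 ] [-1.79998128e+02  1.41197598e-03  6.20061919e+01] [-0.02579863  0.06179882 -1.49125956]
```

View pics/c4.png

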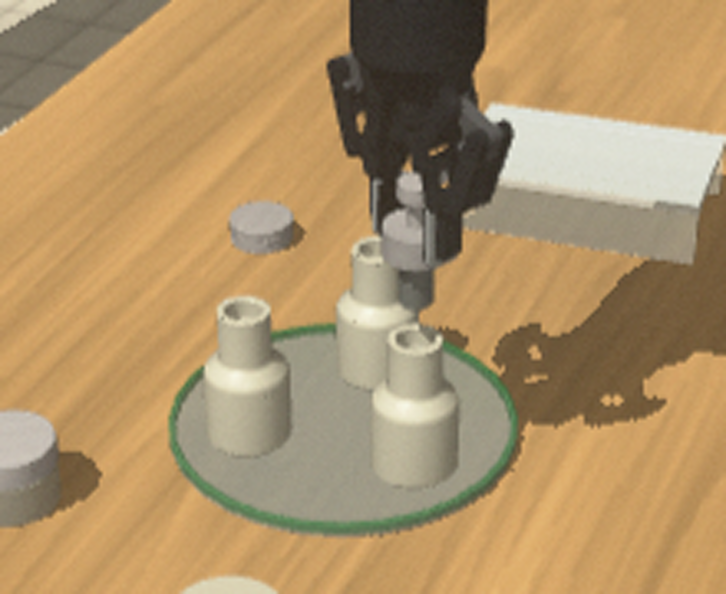

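View pics/w4.png

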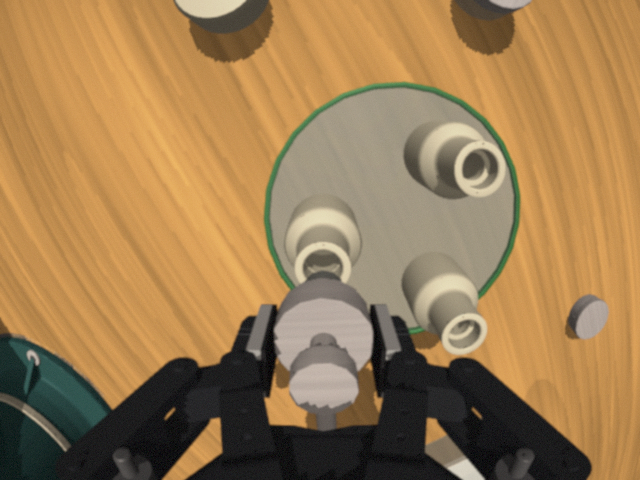

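```bash
cat > fitw.py <<'E'
from hand import *
from scipy.optimize import least_squares
def fitc(P,r):
    f=lambda c:np.hypot(P[:,0]-c[0],P[:,1]-c[1])-r
    s=least_squares(f,P.mean(0)[:2],loss='soft_l1');return s.x
def lips(fn,tcp,yaw,bs):
    im,W,T=hand(fn,tcp,yaw);S=W.reshape(-1,3);TT=T.reshape(-1,3)
    for n,(x,y) in bs.items():
        k=(np.hypot(S[:,0]-x,S[:,1]-y)<24)&(S[:,2]>98)&(S[:,2]<106)
        Q=S[k]
        if len(Q)<20: print(n,len(Q));continue
        c,r=cv2.minEnclosingCircle(Q[:,:2].astype(np.float32))
        m=TT[k].mean(0)
        print(n,len(Q),'enc',np.round(c,1),round(r,1),'z',np.median(Q[:,2]).round(1))
B={'b0':(608,75),'b1':(560,-26),'b2':(496,64)}
E
python3 - <<'E'
from fitw import *
tcp=np.array([496.71,64.26,165.27]);lips('w4',tcp,62,B)
im,W,T=hand('w4',tcp,62)
# pump sleeve: pixel region just above collar (305:345, 265:285)
for v in range(264,290,3):
  print(v,T[v,323].round(1),T[v,310].round(1),T[v,336].round(1))
# side cam
im,W=cloud('side4');S=W.reshape(-1,3)
for n,(x,y) in B.items():
    Q=S[(np.hypot(S[:,0]-x,S[:,1]-y)<24)&(S[:,2]>70)&(S[:,2]<102)]
    print(n,'side neck',fitc(Q,17).round(1),len(Q))
def cyl(zl,zh,r,R):
    Q=S[(np.hypot(S[:,0]-497,S[:,1]-64)<R)&(S[:,2]>zl)&(S[:,2]<zh)]
    print(zl,zh,len(Q),fitc(Q,r).round(1),Q.mean(0).round(1))
cyl(130,156,11,20);cyl(164,178,21,30);cyl(163,180,21,24)
E
```

```text
b0 1362 enc [606.6  75.8] 17.6 z 102.2
b1 995 enc [558.6 -25.2] 17.7 z 102.2
b2 940 enc [495.2  64.8] 17.3 z 102.3
264 [-24.3  -1.1 130.4] [-9.1 -9.9 92.2] [-8.7  7.7 91.2]
267 [-12.4  -1.1  95. ] [-9.4 -9.8 87.6] [-8.6  7.6 85.6]
270 [-12.2  -1.1  89.1] [-9.6 -9.6 82.9] [-9.4  7.5 82.5]
273 [10.8 -1.1 30. ] [-10.   -9.5  78.8] [-8.4  7.2 75.1]
276 [10.3 -1.1 27.3] [ 7.8 -7.8 33.1] [ 7.9  5.6 32.9]
279 [20.3 -1.1  1.4] [ 7.8 -7.7 29.2] [ 7.2  5.5 30.7]
282 [20.1 -1.1 -1.4] [19.8 -6.6 -0.7] [19.6  4.3 -0.3]
285 [20.5 -1.1 -5.1] [19.8 -6.5 -3.7] [19.3  4.3 -2.5]
288 [20.  -1.1 -6.9] [19.  -6.5 -4.9] [19.2  4.2 -5.2]
b0 side neck [608.2  76.6] 290
b1 side neck [558.8 -25.7] 210
b2 side neck [496.9  65.2] 302
130 156 109 [497.3  64.5] [493.8  72.5 143. ]
164 178 115 [495.5  65.3] [496.4  81.4 171.3]
163 180 119 [496.4  64.1] [500.3  79.8 173. ]
```

```bash
python3 -m pendant '[[[0.004,-0.01,0.1],0],[[0,0,0.1],0],[[0,0,0.1],0],[[0,0,0.05],0],[[0,0,0],0]]'
python3 -m pendant '[[[0,0,0.04],0],[[0,0,0.04],0],[[0,0,0.03],0],[[0,0,0.03],0],[[0,0,0],0]]'

```

```text
time: 7.95
ee_pos: [496.2, 64.5, 144.0]
tcp_rot: [-180.0, 0.0, 62.0]
force: [-0.6, -0.2, -0.3]
width: 0.468
time: 8.57
ee_pos: [496.2, 64.5, 135.8]
tcp_rot: [-180.0, 0.0, 62.0]
force: [0.3, 0.0, -0.2]
width: 0.466
```

```bash
python3 -m pendant '[[[0,0,0.05],0],[[0,0,0.05],0],[[0,0,0.04],0],[[0,0,0],0],[[0,0,0],0]]'
python3 -m pendant '[[[0,0,0.017],0],[[0,0,0.017],0],[[0,0,0],0],[[0,0,0],0],[[0,0,0],0]]'

```

```text
time: 9.2
ee_pos: [496.3, 64.5, 127.5]
tcp_rot: [180.0, -0.0, 62.0]
force: [0.3, -0.4, -1.1]
width: 0.468
time: 9.82
ee_pos: [496.3, 64.5, 125.5]
tcp_rot: [180.0, -0.0, 62.0]
force: [-0.4, -0.5, -0.4]
width: 0.462
```

```bash
python3 -m pendant '[[[0,0,0.015],0],[[0,0,0.015],0],[[0,0,0],0],[[0,0,0],0],[[0,0,0],0]]'

```

```text
time: 10.45
ee_pos: [496.3, 64.5, 123.7]
tcp_rot: [180.0, -0.0, 62.0]
force: [-0.2, 0.3, -1.5]
width: 0.466
```

```bash
python3 -m pendant '[[[0,0,0.02],0],[[0,0,0.02],0],[[0,0,0.02],0],[[0,0,0],0],[[0,0,0],0]]'

```

```text
time: 11.08
ee_pos: [496.3, 64.5, 120.0]
tcp_rot: [180.0, -0.0, 62.0]
force: [0.6, 0.6, -0.6]
width: 0.467
```

```bash
python3 -m pendant '[[[0,0,-0.1],0],[[0,0,-0.2],0],[[0,0,-0.3],0],[[0,0,-0.15],0],[[0,0,0],0]]'
python3 plan.py 607.6 76 160 62 2
python3 - <<'E'
import numpy as np
D=np.array([607.6-496.35,76-64.5]);a=np.radians(62)
print((D@[np.cos(a),np.sin(a)])/60,(D@[np.sin(a),-np.cos(a)])/60)
E
```

```text
time: 11.7
ee_pos: [496.7, 64.5, 165.7]
tcp_rot: [179.9, -0.0, 62.0]
force: [-0.2, 0.2, -2.6]
width: 0.463
t 11.7 at [496.7  64.5 165.7] yaw 61.98 D [110.9  11.5  -5.7] dyaw 0.0 n 2
[[[0.52,0.77,0.05],-0.0],[[0.52,0.77,0.05],-0.0]]
1.0397101446301336 1.5471499455586313
```

```bash
python3 -m pendant '[[[0.14,0.207,0],0],[[0.35,0.52,0],0],[[0.35,0.52,0],0],[[0.2,0.3,0],0],[[0,0,0],0]]'
python3 -m pendant '[[[0,0,0.05],0],[[0,0,0.05],0],[[0,0,0],0],[[0,0,0],0],[[0,0,0],0]]'
python3 - <<'E'
from fitw import *
snap('wrist','w5.png');snap('side','side5.png')
o=manip.get_obs();tcp=o['ee_pos'];print(o['time'],tcp)
B={'b0':(608,75)}
lips('w5',tcp,62,B)
im,W=cloud('side5');S=W.reshape(-1,3)
for n,(x,y) in B.items():
    Q=S[(np.hypot(S[:,0]-x,S[:,1]-y)<24)&(S[:,2]>70)&(S[:,2]<102)]
    print(n,'side neck',fitc(Q,17).round(1),len(Q))
Q=S[(np.hypot(S[:,0]-tcp[0],S[:,1]-tcp[1])<20)&(S[:,2]>123)&(S[:,2]<151)]
print('sleeve',fitc(Q,11).round(1),len(Q),Q.min(0).round(1))
im,W,T=hand('w5',tcp,62)
for v in (273,276,279,282): print(v,T[v,323].round(1),T[v,310].round(1),T[v,336].round(1))
E
```

```text
time: 12.32
ee_pos: [608.9, 76.1, 163.6]
tcp_rot: [-179.9, 0.0, 62.0]
force: [-0.2, 0.1, -1.8]
width: 0.469
time: 12.95
ee_pos: [607.5, 76.0, 159.2]
tcp_rot: [180.0, -0.0, 62.0]
force: [1.0, -0.5, -0.6]
width: 0.469
13.05 [607.57615662  75.99696702 159.18627739]
b0 939 enc [606.8  76.4] 17.2 z 102.3
b0 side neck [608.   76.6] 288
sleeve [608.4  75.9] 116 [596.6  69.6 123.3]
273 [10.2 -1.1 31.1] [-6.4 -9.2 70. ] [-6.5  7.  70.2]
276 [10.3 -1.1 27. ] [ 7.7 -7.8 32.9] [ 8.1  5.6 32.2]
279 [19.5 -1.1  2.7] [ 7.4 -7.7 29.9] [ 7.5  5.5 29.7]
282 [19.8 -1.1 -1. ] [19.5 -6.6 -0.2] [19.4  4.3 -0.1]
```

View pics/w5.png

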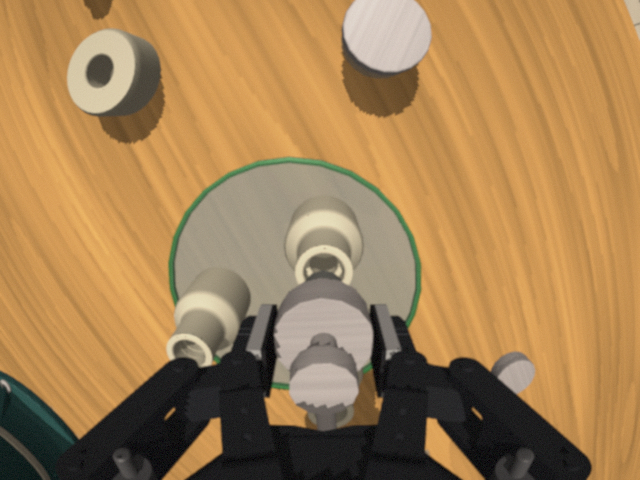

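```bash
python3 -m pendant '[[[0.007,-0.004,0.08],0],[[0,0,0.1],0],[[0,0,0.06],0],[[0,0,0.02],0],[[0,0,0.02],0]]'
python3 -m pendant '[[[0,0,0.04],0],[[0,0,0.04],0],[[0,0,0.04],0],[[0,0,0],0],[[0,0,0],0]]'

```

```text
time: 13.68
ee_pos: [607.6, 76.5, 142.2]
tcp_rot: [180.0, -0.0, 62.0]
force: [0.2, -0.1, -0.5]
width: 0.463
time: 14.3
ee_pos: [607.6, 76.5, 135.1]
tcp_rot: [180.0, -0.0, 62.0]
force: [0.3, -0.2, -0.8]
width: 0.468
```

```bash
python3 -m pendant '[[[0,0,0.05],0],[[0,0,0.05],0],[[0,0,0.03],0],[[0,0,0],0],[[0,0,0],0]]'
python3 -m pendant '[[[0,0,0.017],0],[[0,0,0.017],0],[[0,0,0],0],[[0,0,0],0],[[0,0,0],0]]'

```

```text
time: 14.92
ee_pos: [607.6, 76.5, 127.3]
tcp_rot: [180.0, -0.0, 62.0]
force: [0.1, 0.0, -1.0]
width: 0.463
time: 15.55
ee_pos: [607.7, 76.5, 125.7]
tcp_rot: [180.0, -0.0, 62.0]
force: [-1.1, 0.2, 5.0]
width: 0.464
```

```bash
python3 -m pendant '[[[0,0,0.004],0],[[0,0,0],0],[[0,0,0],0],[[0,0,0],0],[[0,0,0],0]]'
python3 -m pendant '[[[0,0,-0.1],0],[[0,0,-0.2],0],[[0,0,-0.25],0],[[0,0,-0.1],0],[[0,0,0],0]]'
python3 - <<'E'
import numpy as np
D=np.array([558.9-607.65,-25.4-76.5]);a=np.radians(62)
print((D@[np.cos(a),np.sin(a)])/60,(D@[np.sin(a),-np.cos(a)])/60)
E
```

```text
time: 16.18
ee_pos: [607.8, 76.6, 125.6]
tcp_rot: [180.0, -0.0, 62.0]
force: [-0.9, 1.4, 7.1]
width: 0.471
time: 16.8
ee_pos: [607.8, 76.5, 164.5]
tcp_rot: [180.0, -0.0, 62.0]
force: [-0.2, -0.6, -0.9]
width: 0.466
-1.8809849733022805 0.07992428493349331
```

```bash
python3 -m pendant '[[[-0.28,0.01,0],0],[[-0.6,0.03,0.03],0],[[-0.6,0.03,0.03],0],[[-0.4,0.01,0.03],0],[[0,0,0],0]]'
python3 -m pendant '[[[0,0,0],0],[[0,0,0],0],[[0,0,0],0],[[0,0,0],0],[[0,0,0],0]]'
python3 - <<'E'
from fitw import *
snap('wrist','w6.png');snap('side','side6.png')
o=manip.get_obs();tcp=o['ee_pos'];print(o['time'],tcp)
B={'b1':(559,-26)}
lips('w6',tcp,62,B)
im,W=cloud('side6');S=W.reshape(-1,3)
for n,(x,y) in B.items():
    Q=S[(np.hypot(S[:,0]-x,S[:,1]-y)<24)&(S[:,2]>70)&(S[:,2]<102)]
    print(n,'side neck',fitc(Q,17).round(1),len(Q))
Q=S[(np.hypot(S[:,0]-tcp[0],S[:,1]-tcp[1])<20)&(S[:,2]>123)&(S[:,2]<tcp[2]-8)]
print('sleeve',fitc(Q,11).round(1),len(Q),Q.min(0).round(1))
im,W,T=hand('w6',tcp,62)
for v in (273,276,279,282): print(v,T[v,323].round(1),T[v,310].round(1),T[v,336].round(1))
E
```

```text
time: 17.42
ee_pos: [557.5, -27.1, 158.3]
tcp_rot: [-180.0, 0.0, 61.8]
force: [-0.2, 0.4, -1.4]
width: 0.469
time: 18.05
ee_pos: [558.8, -25.2, 158.5]
tcp_rot: [-180.0, -0.0, 62.0]
force: [0.5, 1.0, -1.7]
width: 0.47
18.15 [558.83384034 -25.29557338 158.55639124]
b1 927 enc [558.3 -25.3] 17.1 z 102.3
b1 side neck [559.7 -24.9] 266
sleeve [559.9 -25.3] 103 [547.8 -28.2 123.2]
273 [ 9.9 -1.1 32.3] [-6.4 -9.2 70.3] [-6.   7.  69.4]
276 [10.6 -1.1 26.8] [ 8.  -7.8 32.6] [ 7.7  5.6 33.4]
279 [20.3 -1.2  1.4] [ 7.5 -7.8 30. ] [ 7.5  5.5 30. ]
282 [21.1 -1.2 -3.5] [18.9 -6.7  1.2] [19.4  4.3  0.3]
```

View pics/w6.png

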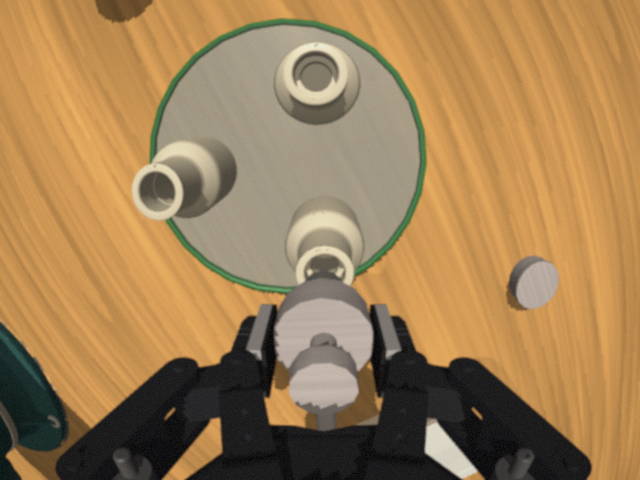

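```bash
python3 -m pendant '[[[0.003,0.002,0.08],0],[[0,0,0.1],0],[[0,0,0.06],0],[[0,0,0.02],0],[[0,0,0.02],0]]'
python3 -m pendant '[[[0,0,0.04],0],[[0,0,0.04],0],[[0,0,0.04],0],[[0,0,0],0],[[0,0,0],0]]'

```

```text
time: 18.77
ee_pos: [559.0, -25.3, 141.8]
tcp_rot: [180.0, -0.0, 62.0]
force: [0.8, 0.5, -0.9]
width: 0.466
time: 19.4
ee_pos: [559.0, -25.3, 134.6]
tcp_rot: [180.0, -0.0, 62.0]
force: [1.0, 0.3, -0.8]
width: 0.464
```

```bash
python3 -m pendant '[[[0,0,0.05],0],[[0,0,0.04],0],[[0,0,0.03],0],[[0,0,0],0],[[0,0,0],0]]'
python3 -m pendant '[[[0,0,0.017],0],[[0,0,0.01],0],[[0,0,0],0],[[0,0,0],0],[[0,0,0],0]]'

```

```text
time: 20.02
ee_pos: [559.0, -25.2, 127.4]
tcp_rot: [180.0, -0.0, 62.0]
force: [0.3, -0.2, -0.5]
width: 0.469
time: 20.65
ee_pos: [559.0, -25.2, 125.8]
tcp_rot: [180.0, -0.0, 62.0]
force: [-0.3, 0.2, 1.6]
width: 0.465
```

```bash
python3 -m pendant '[[[0,0,0.006],0],[[0,0,0.004],0],[[0,0,0],0],[[0,0,0],0],[[0,0,0],0]]'

```

```text
time: 21.28
ee_pos: [559.1, -25.2, 125.6]
tcp_rot: [180.0, -0.0, 62.0]
force: [-1.0, 1.0, 6.8]
width: 0.465
```

```bash
python3 -m pendant '[[[0,0,0],0],[[0,0,-0.1],0],[[0,0,-0.2],0],[[0,0,-0.25],0],[[0,0,-0.1],0]]'
python3 -m pendant '[[[0.11,-0.216,0],0],[[0.28,-0.55,0.05],0],[[0.28,-0.55,0.05],0],[[0.16,-0.31,0.05],0],[[0,0,0],0]]'
python3 -m pendant '[[[0,0,0],0],[[0,0,0],0],[[0,0,0],0],[[0,0,0],0],[[0,0,0],0]]'
python3 - <<'E'
from fitw import *
snap('wrist','w7.png')
o=manip.get_obs();tcp=o['ee_pos'];print(o['time'],tcp)
lips('w7',tcp,62,{'b2':(496,64)})
im,W,T=hand('w7',tcp,62)
for v in (273,276,279,282): print(v,T[v,323].round(1),T[v,310].round(1),T[v,336].round(1))
E
```

```text
time: 21.9
ee_pos: [559.4, -25.4, 165.3]
tcp_rot: [179.9, -0.0, 62.0]
force: [0.7, -0.7, -0.4]
width: 0.464
time: 22.52
ee_pos: [495.3, 65.6, 154.9]
tcp_rot: [-180.0, 0.0, 62.1]
force: [0.1, 0.0, -0.9]
width: 0.463
time: 23.15
ee_pos: [496.3, 64.4, 155.1]
tcp_rot: [-180.0, -0.0, 62.0]
force: [0.1, -0.1, -0.6]
width: 0.463
23.2 [496.30574408  64.4554297  155.13396553]
b2 927 enc [495.3  65.3] 17.2 z 102.3
273 [10.1 -1.1 31.5] [-9.2 -9.4 76.5] [-8.7  7.2 75.5]
276 [10.7 -1.1 26.2] [ 7.6 -7.8 33.3] [ 7.7  5.6 33. ]
279 [19.7 -1.1  2.5] [ 7.3 -7.7 30.2] [ 7.2  5.6 30.4]
282 [20.  -1.1 -1.3] [19.  -6.6  0.9] [19.3  4.4  0.1]
```

```bash
python3 -m pendant '[[[0.005,-0.002,0.08],0],[[0,0,0.1],0],[[0,0,0.06],0],[[0,0,0.06],0],[[0,0,0.06],0]]'
python3 -m pendant '[[[0,0,0.08],0],[[0,0,0.1],0],[[0,0,0.1],0],[[0,0,0.08],0],[[0,0,0],0]]'

```

```text
time: 23.82
ee_pos: [496.3, 64.9, 133.3]
tcp_rot: [-180.0, -0.0, 62.0]
force: [-0.5, -0.0, -1.9]
width: 0.466
time: 24.45
ee_pos: [496.1, 64.8, 111.6]
tcp_rot: [-180.0, 0.0, 62.0]
force: [-0.3, -0.5, -1.2]
width: 0.467
```

```bash
python3 -m pendant '[[[0,0,0.04],0],[[0,0,0.03],0],[[0,0,0.015],0],[[0,0,0],0],[[0,0,0],0]]'
python3 -m pendant '[[[0,0,0.01],0],[[0,0,0.005],0],[[0,0,0],0],[[0,0,0],0],[[0,0,0],0]]'

```

```text
time: 25.08
ee_pos: [496.3, 64.9, 106.9]
tcp_rot: [180.0, -0.0, 62.0]
force: [0.7, -0.7, -1.7]
width: 0.466
time: 25.7
ee_pos: [496.3, 64.9, 106.0]
tcp_rot: [180.0, -0.0, 62.0]
force: [-0.0, -0.2, -1.2]
width: 0.465
```

```bash
python3 -m pendant '[[[0,0,0.007],0],[[0,0,0.004],0],[[0,0,0],0],[[0,0,0],0],[[0,0,0],0]]'

```

```text
time: 26.32
ee_pos: [496.4, 64.9, 105.9]
tcp_rot: [180.0, -0.0, 62.0]
force: [-3.9, 0.3, 10.5]
width: 0.462
```

```bash
python3 -m pendant '[[[0,0,-0.008],0],[[0,0,0],0],[[0,0,0],0],[[0,0,0],0],[[0,0,0],0]]' 60
python3 -m pendant '[[[0,0,-0.3],0],[[0,0,-0.6],0],[[0,0,-0.5],0],[[0,0,0],0],[[0,0,0],0]]' 84
python3 - <<'E'
from h import *
snap('wrist','w8.png');snap('side','side8.png')
s=cv2.imread('pics/side8.png')[130:310,230:450]
cv2.imwrite('pics/c8.png',cv2.resize(s,None,fx=3,fy=3))
E
python3 plan.py 559.05 -25.2 180 62 3
```

```text
time: 26.95
ee_pos: [496.2, 64.9, 105.7]
tcp_rot: [-180.0, 0.0, 62.0]
force: [0.7, 0.6, -0.9]
width: 0.701
time: 27.58
ee_pos: [496.0, 64.9, 189.1]
tcp_rot: [-180.0, 0.0, 62.0]
force: [-0.2, -1.0, -1.5]
width: 0.985
t 27.68 at [495.8  64.9 188.8] yaw 61.98 D [ 63.3 -90.1  -8.8] dyaw 0.0 n 3
[[[-0.28,0.55,0.05],-0.0],[[-0.28,0.55,0.05],-0.0],[[-0.28,0.55,0.05],-0.0]]
```

View pics/c8.png

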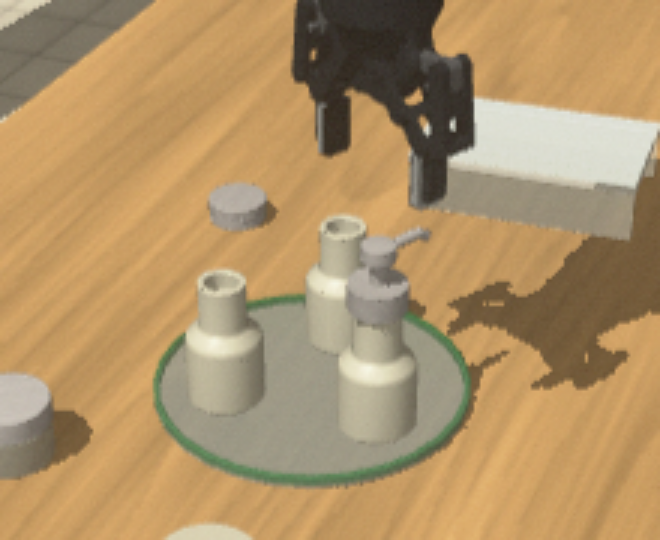

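View pics/w8.png

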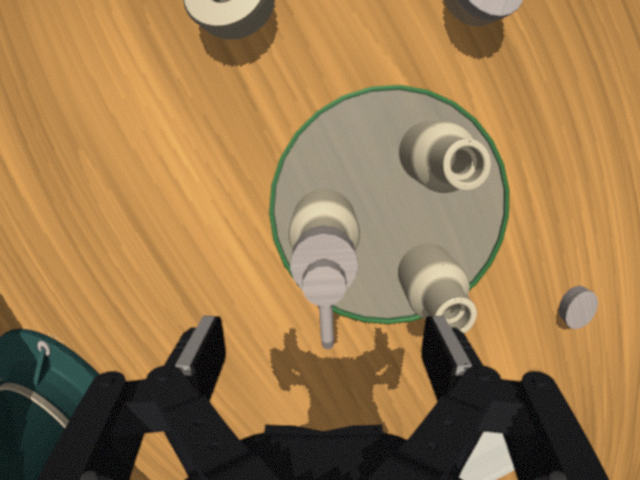

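```bash
python3 -m pendant '[[[-0.18,0.34,0],0],[[-0.38,0.75,0],0],[[-0.28,0.56,0.05],0],[[0,0,0.1],0],[[0,0,0],0]]'
python3 plan.py 559.05 -25.2 76 62 3
```

```text
time: 28.3
ee_pos: [559.6, -26.6, 179.8]
tcp_rot: [-179.9, 0.0, 61.9]
force: [0.1, -0.2, 0.1]
width: 0.979
t 28.3 at [559.6 -26.6 179.8] yaw 61.94 D [  -0.6    1.4 -103.8] dyaw 0.1 n 3
[[[0.01,-0.01,0.58],-0.0],[[0.01,-0.01,0.58],-0.0],[[0.01,-0.01,0.58],-0.0]]
```

```bash
python3 -m pendant '[[[0.01,0,0.2],0],[[0,0,0.6],0],[[0,0,0.6],0],[[0,0,0.3],0],[[0,0,0.03],0]]'
python3 plan.py 559.05 -25.2 76 62 1
python3 -m pendant '[[[0,0,0],0],[[0,0,0],0],[[0,0,0],0],[[0,0,0],0],[[0,0,0],0]]' 28 40

```

```text
time: 28.92
ee_pos: [559.1, -24.9, 75.8]
tcp_rot: [-179.9, 0.0, 62.0]
force: [0.4, 0.3, 1.0]
width: 0.985
t 28.93 at [559.1 -24.9  75.8] yaw 62.03 D [-0.1 -0.3  0.2] dyaw -0.0 n 1
[[[-0.01,0.0,-0.0],0.0]]
time: 29.55
ee_pos: [560.6, -25.6, 77.7]
tcp_rot: [179.9, -0.0, 62.0]
force: [-2.2, 0.8, 6.3]
width: 0.389
```

```bash
python3 -m pendant '[[[0,0,0],0],[[0,0,-0.1],0],[[0,0,-0.3],0],[[0,0,-0.5],0],[[0,0,-0.5],0]]' 28 60
python3 plan.py 453 -308 185 62
```

```text
time: 30.18
ee_pos: [560.1, -25.6, 162.1]
tcp_rot: [-180.0, 0.0, 62.0]
force: [-0.4, 0.0, -1.5]
width: 0.388
t 30.18 at [560.1 -25.6 162.1] yaw 61.98 D [-107.1 -282.4   22.9] dyaw 0.0 n 6
[[[-0.83,0.11,-0.06],-0.0],[[-0.83,0.11,-0.06],-0.0],[[-0.83,0.11,-0.06],-0.0],[[-0.83,0.11,-0.06],-0.0],[[-0.83,0.11,-0.06],-0.0]]
[[[-0.83,0.11,-0.06],-0.0]]
```

```bash
python3 -m pendant '[[[-0.3,0.04,-0.1],0],[[-0.6,0.08,-0.1],0],[[-0.8,0.11,-0.1],0],[[-0.9,0.12,0],0],[[-0.9,0.12,0],0]]'
python3 -m pendant '[[[-0.7,0.09,0],0],[[-0.5,0.06,0],0],[[-0.28,0.04,0],0],[[0,0,0],0],[[0,0,0],0]]'
python3 - <<'E'
from h import *
im,d,P=snap('wrist','w9.png');snap('top','top9.png');o=manip.get_obs();print(o['time'],o['ee_pos'],o['force'])
im,W=wcloud('w9');S=W.reshape(-1,3)
Q=S[(S[:,2]>44)&(S[:,2]<56)&(S[:,1]<-200)&(S[:,0]>350)]
print(len(Q),Q.min(0),Q.max(0),cv2.minAreaRect(Q[:,:2].astype(np.float32)))
E
```

```text
time: 30.8
ee_pos: [484.9, -226.2, 178.3]
tcp_rot: [-180.0, 0.0, 62.0]
force: [1.5, -0.1, -1.5]
width: 0.388
time: 31.42
ee_pos: [455.0, -307.3, 178.8]
tcp_rot: [-180.0, -0.0, 62.0]
force: [0.5, -0.6, -1.4]
width: 0.384
31.525 [ 455.14647426 -307.15085817  178.93258379] [-1.1321141   0.23663117 -1.10522802]
29652 [ 397.02457973 -368.06252522   44.04876232] [ 596.49052921 -237.22721064   53.67827782] ((496.89154052734375, -305.529541015625), (192.48135375976562, 122.2679443359375), 4.560615062713623)
```

View pics/w9.png

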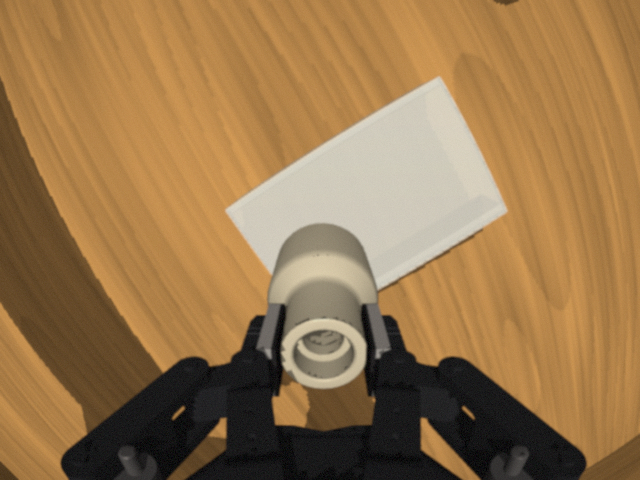

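```bash
python3 - <<'E'
from h import *
im,W=wcloud('w9');S=W.reshape(-1,3)
Q=S[(np.hypot(S[:,0]-455,S[:,1]+307)<20)&(S[:,2]>180)]
h=np.histogram(Q[:,2],bins=np.arange(180,215,1));print(h[0],)
E
```

```text
[  84   89  137  128  138  136  152  140  177  422  283  162  183  182
  198  167  211  199  208  220  217  235  670 1519  417   37   39   32
   36   39   42   40   38   38]
```

```bash
python3 -m pendant '[[[0,0,0.15],0],[[0,0,0.3],0],[[0,0,0.3],0],[[0,0,0.15],0],[[0,0,0.02],0]]'
python3 -m pendant '[[[0,0,0.015],0],[[0,0,0.015],0],[[0,0,0],0],[[0,0,0],0],[[0,0,0],0]]'
```

```text
time: 32.15
ee_pos: [454.8, -307.6, 123.3]
tcp_rot: [-180.0, -0.0, 62.0]
force: [0.2, -0.5, -1.6]
width: 0.388
time: 32.78
ee_pos: [454.9, -308.0, 122.1]
tcp_rot: [180.0, 0.0, 62.0]
force: [-0.6, 0.3, -1.8]
width: 0.384
```

```bash
python3 -m pendant '[[[0,0,0.012],0],[[0,0,0],0],[[0,0,0],0],[[0,0,0],0],[[0,0,0],0]]'
```

```text
time: 33.4
ee_pos: [454.9, -308.1, 121.9]
tcp_rot: [180.0, 0.0, 62.0]
force: [-2.7, 1.5, 8.2]
width: 0.387
```

Contact; release and rise.

```bash
python3 -m pendant '[[[0,0,-0.006],0],[[0,0,0],0],[[0,0,0],0],[[0,0,0],0],[[0,0,0],0]]' 55
python3 -m pendant '[[[0,0,-0.2],0],[[0,0,-0.5],0],[[0,0,-0.6],0],[[0,0,-0.3],0],[[0,0,0],0]]' 84
python3 plan.py 607.7 76.5 215 62
```

```text
time: 34.02
ee_pos: [454.9, -308.0, 121.6]
tcp_rot: [-180.0, 0.0, 62.0]
force: [0.3, 0.8, -0.0]
width: 0.644
time: 34.65
ee_pos: [455.4, -308.4, 219.2]
tcp_rot: [179.8, 0.0, 62.0]
force: [0.1, -0.3, -0.3]
width: 0.98
t 34.65 at [ 455.4 -308.4  219.2] yaw 61.98 D [152.3 384.9  -4.2] dyaw 0.0 n 8
[[[0.86,-0.1,0.01],-0.0],[[0.86,-0.1,0.01],-0.0],[[0.86,-0.1,0.01],-0.0],[[0.86,-0.1,0.01],-0.0],[[0.86,-0.1,0.01],-0.0]]
[[[0.86,-0.1,0.01],-0.0],[[0.86,-0.1,0.01],-0.0],[[0.86,-0.1,0.01],-0.0]]
```

```bash
python3 -m pendant '[[[0.3,-0.03,0],0],[[0.7,-0.08,0],0],[[0.9,-0.1,0],0],[[0.95,-0.11,0],0],[[0.95,-0.11,0],0]]'
python3 -m pendant '[[[0.95,-0.11,0.05],0],[[0.9,-0.1,0.1],0],[[0.7,-0.1,0.2],0],[[0.4,-0.05,0.2],0],[[0.11,-0.01,0],0]]'
python3 - <<'E'
from fitw import *
snap('wrist','w10.png');snap('top','top10.png');o=manip.get_obs();print(o['time'],o['ee_pos'])
im,W=cloud('top10');S=W.reshape(-1,3)
Q=S[(np.hypot(S[:,0]-454,S[:,1]+310)<30)&(S[:,2]>138)&(S[:,2]<155)]
if len(Q):print('b1 on riser',len(Q),cv2.minEnclosingCircle(Q[:,:2].astype(np.float32)),np.median(Q[:,2]))
t=cv2.imread('pics/top10.png')[160:380,180:560];cv2.imwrite('pics/c10.png',cv2.resize(t,None,fx=2,fy=2))
E
python3 plan.py 607.7 76.5 76 62 3
```

```text
time: 35.28
ee_pos: [539.2, -91.8, 216.8]
tcp_rot: [-179.9, 0.0, 62.0]
force: [0.8, -0.1, -0.5]
width: 0.979
time: 35.9
ee_pos: [604.9, 80.0, 182.9]
tcp_rot: [-179.8, 0.1, 62.1]
force: [-0.1, -0.6, -0.8]
width: 0.983
36.0 [605.47913202  78.66193041 184.26203434]
b1 on riser 150 ((453.54217529296875, -309.6252136230469), 17.222043991088867) 145.6590808126882
t 36.0 at [605.5  78.7 184.3] yaw 62.04 D [   2.2   -2.2 -108.3] dyaw -0.0 n 3
[[[-0.0,0.02,0.6],0.0],[[-0.0,0.02,0.6],0.0],[[-0.0,0.02,0.6],0.0]]
```

View pics/c10.png

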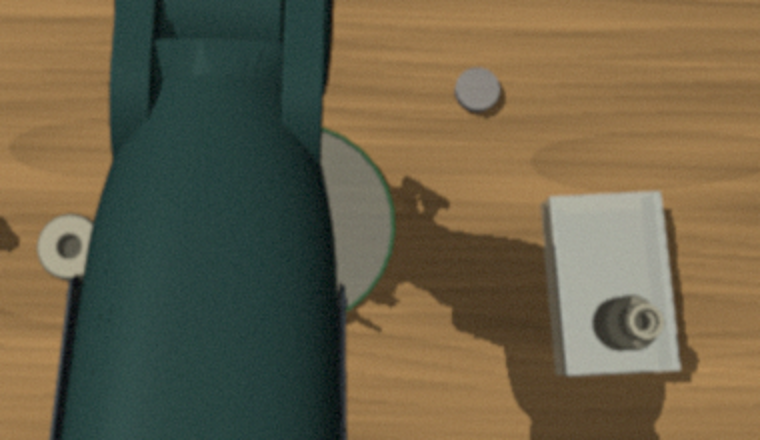

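View pics/w10.png

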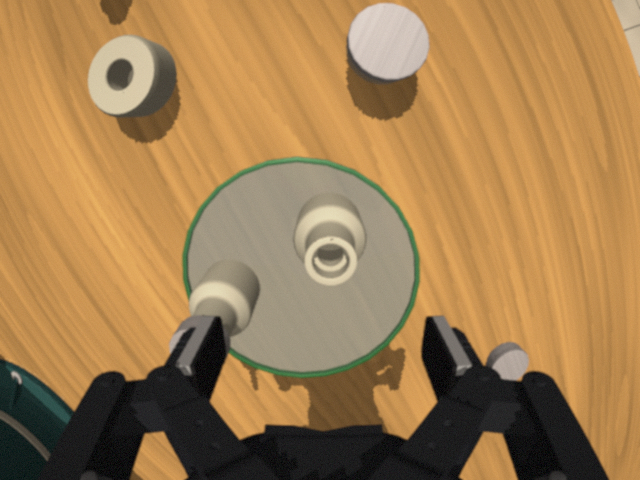

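```bash
python3 -m pendant '[[[0,0.02,0.1],0],[[0,0,0.3],0],[[0,0,0.3],0],[[0,0,0.1],0],[[0,0,0],0]]'
python3 plan.py 607.7 76.5 76 62 1
```

```text
time: 36.62
ee_pos: [606.8, 76.9, 136.7]
tcp_rot: [-180.0, 0.0, 61.9]
force: [0.3, 0.7, 0.4]
width: 0.981
t 36.62 at [606.8  76.9 136.7] yaw 61.94 D [  0.9  -0.4 -60.7] dyaw 0.1 n 1
[[[0.0,0.02,1.01],-0.01]]
```

```bash
python3 -m pendant '[[[0,0.01,0.2],0],[[0,0,0.4],0],[[0,0,0.3],0],[[0,0,0.1],0],[[0,0,0],0]]'
python3 -m pendant '[[[0,0,0],0],[[0,0,0],0],[[0,0,0],0],[[0,0,0],0],[[0,0,0],0]]' 28 40
python3 -m pendant '[[[0,0,0],0],[[0,0,-0.1],0],[[0,0,-0.3],0],[[0,0,-0.5],0],[[0,0,-0.6],0]]' 28 60
python3 plan.py 543.5 -302 180 62
```

```text
time: 37.25
ee_pos: [607.5, 77.1, 76.6]
tcp_rot: [-180.0, 0.0, 62.0]
force: [-1.1, -0.2, 0.0]
width: 0.98
time: 37.88
ee_pos: [607.8, 77.1, 77.1]
tcp_rot: [179.9, -0.0, 62.0]
force: [-0.9, -0.1, 5.9]
width: 0.389
time: 38.5
ee_pos: [606.9, 77.1, 167.2]
tcp_rot: [-179.9, 0.0, 62.0]
force: [0.8, 0.0, -1.5]
width: 0.381
t 38.5 at [606.9  77.1 167.2] yaw 61.98 D [ -63.4 -379.1   12.8] dyaw 0.0 n 7
[[[-0.87,0.29,-0.03],-0.0],[[-0.87,0.29,-0.03],-0.0],[[-0.87,0.29,-0.03],-0.0],[[-0.87,0.29,-0.03],-0.0],[[-0.87,0.29,-0.03],-0.0]]
[[[-0.87,0.29,-0.03],-0.0],[[-0.87,0.29,-0.03],-0.0]]
```

```bash
python3 -m pendant '[[[-0.3,0.1,-0.1],0],[[-0.6,0.2,-0.1],0],[[-0.85,0.28,-0.02],0],[[-0.9,0.3,0],0],[[-0.9,0.3,0],0]]'
python3 -m pendant '[[[-0.85,0.28,0],0],[[-0.7,0.24,0],0],[[-0.5,0.17,0],0],[[-0.3,0.1,0],0],[[-0.18,0.06,0],0]]'
python3 - <<'E'
from h import *
im,d,P=snap('wrist','w11.png');o=manip.get_obs();p=o['ee_pos'];print(o['time'],p,o['force'])
im,W=wcloud('w11');S=W.reshape(-1,3)
Q=S[(np.hypot(S[:,0]-p[0],S[:,1]-p[1])<22)&(S[:,2]>190)&(S[:,2]<215)]
h=np.histogram(Q[:,2],bins=np.arange(190,215,1));print(h[0])
E
```

```text
time: 39.12
ee_pos: [568.5, -146.5, 178.8]
tcp_rot: [-179.9, 0.0, 62.0]
force: [1.1, -0.3, -2.9]
width: 0.384
time: 39.75
ee_pos: [543.0, -302.8, 179.2]
tcp_rot: [-179.9, -0.0, 61.9]
force: [0.3, 0.2, -1.5]
width: 0.385
39.8 [ 543.10438012 -303.57795026  179.29946172] [-1.23976383 -0.88327447 -1.3568825 ]
[ 438  297  179  207  196  197  214  200  224  225  222  188  258  671
 1539  442   52   48   54   48   48   66   43   51]
```

View pics/w11.png

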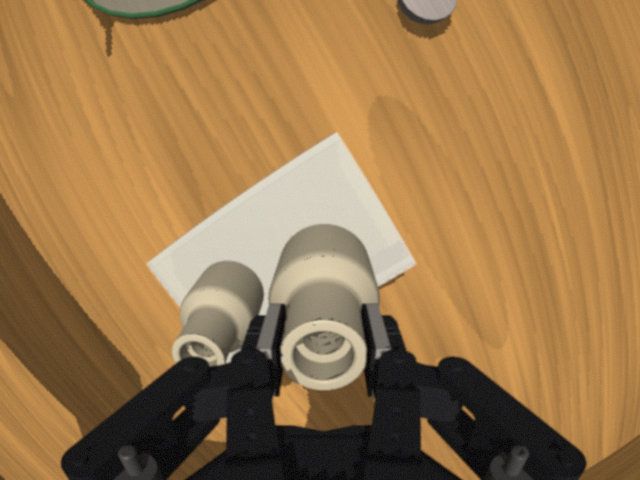

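```bash
python3 -m pendant '[[[0,0,0.15],0],[[0,0,0.3],0],[[0,0,0.3],0],[[0,0,0.15],0],[[0,0,0.03],0]]'
python3 -m pendant '[[[0,0,0.015],0],[[0,0,0.01],0],[[0,0,0],0],[[0,0,0],0],[[0,0,0],0]]'
```

```text
time: 40.42
ee_pos: [543.5, -301.5, 123.6]
tcp_rot: [-180.0, -0.0, 62.0]
force: [0.8, -0.3, -1.4]
width: 0.384
time: 41.05
ee_pos: [543.6, -302.2, 122.6]
tcp_rot: [180.0, 0.0, 62.0]
force: [-0.6, -0.6, -1.9]
width: 0.382
```

```bash
python3 -m pendant '[[[0,0,0.012],0],[[0,0,0.01],0],[[0,0,0],0],[[0,0,0],0],[[0,0,0],0]]'
```

```text
time: 41.68
ee_pos: [543.7, -302.2, 121.3]
tcp_rot: [180.0, 0.0, 62.0]
force: [0.3, -0.0, 0.9]
width: 0.386
```

```bash
python3 -m pendant '[[[0,0,0.008],0],[[0,0,0],0],[[0,0,0],0],[[0,0,0],0],[[0,0,0],0]]'
python3 -m pendant '[[[0,0,-0.006],0],[[0,0,0],0],[[0,0,0],0],[[0,0,0],0],[[0,0,0],0]]' 55
python3 -m pendant '[[[0,0,-0.2],0],[[0,0,-0.5],0],[[0,0,-0.6],0],[[0,0,-0.5],0],[[0,0,0],0]]' 60
python3 -m pendant '[[[-0.5,0,-0.2],0],[[-0.8,0,0],0],[[-0.5,0,0],0],[[0,0,0],0],[[0,0,0],0]]'
python3 - <<'E'
from h import *
snap('top','top12.png');snap('side','side12.png');snap('wrist','w12.png')
o=manip.get_obs();print(o['time'],o['ee_pos'],o['width'])
im,W=cloud('top12');S=W.reshape(-1,3)
def e(n,x,y,r,zl,zh):
    Q=S[(np.hypot(S[:,0]-x,S[:,1]-y)<r)&(S[:,2]>zl)&(S[:,2]<zh)]
    if len(Q)>5:c,rr=cv2.minEnclosingCircle(Q[:,:2].astype(np.float32));print(n,len(Q),np.round(c,1),round(rr,1),np.median(Q[:,2]).round(1))
    else: print(n,len(Q))
e('r1',454,-310,28,139,153);e('r2',543,-304,28,139,153);e('body r2',543,-304,32,80,153)
e('pump collar',496,63,28,115,128);e('head',496,63,14,140,158);e('tin',714,-167,35,14,26);e('jar',716,187,40,40,56)
t=cv2.imread('pics/top12.png')[160:380,180:560];cv2.imwrite('pics/c12.png',cv2.resize(t,None,fx=2,fy=2))
E
```

```text
time: 42.3
ee_pos: [543.8, -302.3, 121.2]
tcp_rot: [180.0, 0.0, 62.0]
force: [0.2, 1.6, 6.4]
width: 0.38
time: 42.92
ee_pos: [543.6, -302.2, 121.0]
tcp_rot: [-180.0, -0.0, 62.0]
force: [0.6, 0.8, 1.0]
width: 0.646
time: 43.55
ee_pos: [544.4, -302.8, 232.0]
tcp_rot: [179.7, 0.0, 62.0]
force: [0.0, -0.3, -0.5]
width: 0.699
time: 44.18
ee_pos: [493.0, -397.0, 240.9]
tcp_rot: [-180.0, -0.0, 62.0]
force: [-1.2, 0.0, 0.8]
width: 0.699
44.325 [ 493.32508438 -396.68355636  241.09185525] 0.7064627791594196
r1 147 [ 453.4 -309.3] 17.6 145.6
r2 144 [ 543.5 -304.5] 17.8 145.1
body r2 632 [ 543.7 -304.5] 28.3 110.1
pump collar 195 [496.   63.2] 20.9 122.0
head 126 [495.9  62. ] 12.9 151.5
tin 368 [ 714.1 -166.3] 25.5 19.9
jar 604 [716.8 188. ] 31.2 47.8
```

View pics/c12.png

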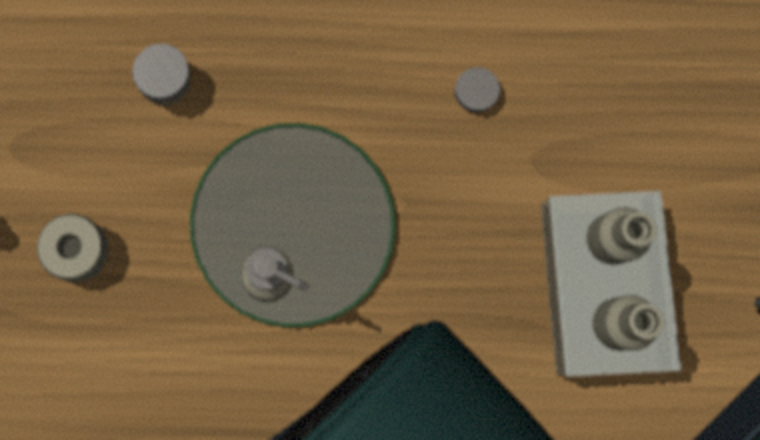

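View pics/side12.png

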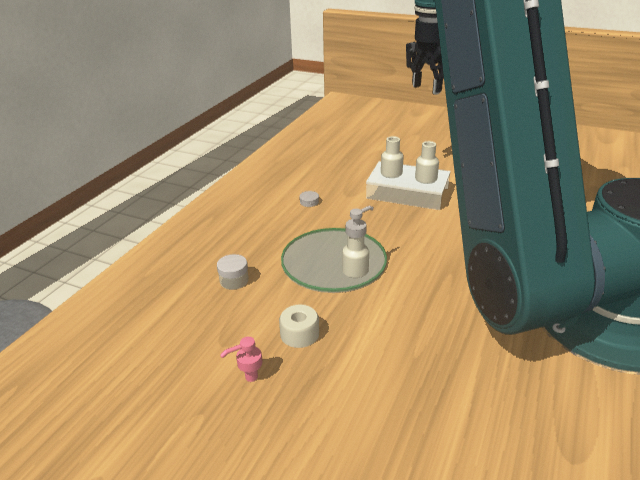

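```bash
python3 -c "
from plant import manip
print(manip.finish_job())"
```

```text
the job is handed in; nothing more can be done
None
```

The job is handed in at about 44 s of the 72 s allowed. The pump is home in the one bottle that takes it, and the two narrow bottles stand on the riser.

**Tests, in order** (world x, y in mm):

| Bottle | Result | Felt upward force |
|---|---|---|
| near (496, 63) | went well past the 14 mm insert level; the first try was drawn out after about 20 mm | none |
| far (607, 74) | stopped at the 14 mm insert level | about 7 N |
| right (559, −27) | stopped at the 14 mm insert level | about 7 N |

The pump then went fully home in the near bottle, pressed with about 11 N before I let go. I moved the other two bottles to the riser by their necks.

**Last checks, top camera:**
- **Pump:** its collar top is at 122.0 mm, which matches fully home.
- **Riser bottles:** the lips are at 145.6 and 145.1 mm against 146 expected. The bottles stand about 45 mm to either side of the riser's middle and look upright.
- **Bystanders:** the tin and cream jar read within about 1 mm of their starting places, and the pink look-alike was not touched.
- **Arm:** the gripper was well clear of everything at the end.

No check failed. The top and wrist cameras disagreed by about 2 mm, so I aimed each insertion from the difference between pump and bottle in the same camera.

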